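# Clear the decorating table: tip the baubles into stock, stow the tray, box the bells

### The arm

A 6-joint arm with a two-finger parallel gripper is mounted at the origin on the work surface. World frame = base frame: x ahead of the robot, y to its left, z up, the work surface at z = 0. Lengths are in m, angles in rad, forces in N, time in s.
With the tool pointing down it reaches from about 0.325 to 0.775 m from the base axis. Payload 5.5 kg.
Tool frame: the origin (TCP) lies midway between the tips of the shut fingers; the grasp point (between the pads) lies 19 mm behind it; z points along the fingers, y is the line along which they close (so a half turn about z gives the same grasp; the last joint's range is limited). The gripper opens to 88 mm and grips with 3 to 60 N. Pads are 20 mm wide; open, the fingers measure 115 mm over their backs; the gripper's body (75 mm by 178 mm) begins 61 mm behind the grasp point.
Start: joints at [-1.23, 0.091, 1.231, -0, 1.82, -0.057], TCP at [0.232, -0.553, 0.223] pointing down, gripper open.
Joint ranges: [-2.87, 2.87], [-0.86, 2.18], [0.17, 2.46], [-1.51, 4.65], [0.06, 2.69], [-2.65, 2.65]. Speed limits (rad/s): [2.57, 2.57, 3.01, 3.14, 3.14, 3.14].

### API

Orientations are given as a unit quaternion [w, x, y, z].
In Python, from bench import r gives the robot as it stands. The module is installed in compiled form; this text tells all that it offers. Calls block until the motion is done:
- r.reach(position, orientation): joint-space move of the TCP to a pose.
- r.servo_line(position, frame=None, velocity=0.15): straight line of the TCP; frame=None keeps the orientation; velocity is the mean speed in m/s.
- r.set_joints(angles): joint-space move.
- r.gripper_to(opening, f_grip=None): finger opening in m; f_grip is the grip in N (None keeps the last); returns when the fingers have stopped.
- r.dwell(seconds).
- r.solve_ik(position, orientation): joint angles nearest the present ones, or None.
- r.grab_frame(name): name is "scene" or "top" or "wrist"; returns the picture (400x640x3 uint8, red, green, blue); there is no depth.
- r.camera_params(name): a dict with "fov_y" (degrees; the focal length in pixels is half the picture's height over the tangent of half this angle, whatever the lens; pixels are square), "cx", "cy" (the principal point, pixels), "D" ([k1, k2, p1, p2, k3] as OpenCV has them; the pictures are not rectified), "R" (3x3) and "t" (3): a world point X has camera coordinates R X + t. Camera axes: x right, y down, z forward; pixel columns grow to the right and rows downward; lengths in m; the calibration is good to about 2 mm. A picture is of the moment at which its call begins: read the wrist's pose just before it. camera_params takes no time and is no camera call; for the wrist camera it gives the pose at the moment of the call.
A pose or a line that the arm cannot do raises r.IKError and nothing moves.
- r.job_done(): hands the job in; it is judged then, once.
Readings, each from a call of its own:
- r.current_time_s(): time.
- r.current_joints(): joint angles.
- r.current_qvel(): joint speeds.
- r.current_tau(): joint torques, N m.
- r.current_eef_pos(): TCP position.
- r.current_ee_rot(): TCP orientation.
- r.current_wrist_force(): force on the tool from outside, world axes, zero at the start.
- r.current_moment(): the same for the moment, N m.
- r.current_width(): finger opening in m.
- r.current_gripper_force(): force on a finger pad.
Only numpy, scipy, OpenCV 4.12 (cv2) and the standard library are available. Lean on these libraries where they do the work, as an engineer would, in place of code of your own. Each camera call takes 0.05 s, during which the arm holds its last target. There are 200 camera calls.

### The job

Clear the decorating table: tip the baubles out of the metal tray into the open cardboard carton, put any stray bauble lying on the cloth in with them, and when the tray is empty slide it, pouring lip first, fully home into the slot of the wooden desk organiser. Stand every painted bell upright in the divided gift box, each in a pocket of its own. Leave the brush cup, the candle and the ribbon spool where they are.

Things in the scene. Friction and masses are not known exactly. Their poses are not given: they have to be found in the camera images.
- tray: Open aluminium tray, about 0.16 kg, at first on the table with the baubles loose in it. Origin: centre of the underside of its floor; z up, +x towards the pouring lip. Floor 180 mm long (x), 150 wide, 3 mm sheet; walls 40 mm high on the sides and handle end. The +x end has only a lip, 40 mm long, sloping up at 25 degrees: tipped 40 to 50 degrees, the baubles roll out over it.
- tray_handle (a point): Middle of the tray's handle bar, 135 mm behind the tray's origin (-x), 28 mm above its underside. The bar runs across the tray (its y), 10 mm thick (x), 28 tall, 80 clear between its arms; 40 mm free between bar and end wall: pinch it from above, a finger on either side. Grip firmly (40 N or more): the tray overhangs it and sags a little.
- tray_lip (a point): Middle of the outer edge of the tray's pouring lip: 126 mm ahead (+x) of the tray's origin, 17 mm above its underside.
- carton: Open cardboard stock carton standing on the table, too heavy to shift, flaps folded down outside. Origin: centre of its underside, x and y along its sides. 220 by 220 mm outside (235 over the flaps), 100 mm high, walls 5 mm, open at the top.
- organiser: Wooden desk organiser, fixed, 190 mm deep (x), 186 wide, 122 high. Origin: middle of its front edge at table height; +x points into the slot. The lower 55 mm is a block with drawer fronts (not used); above is the tray slot, 162 mm wide, 180 deep, closed at sides and back, open at the front (-x), with a 28 mm wide top rail along each side, 59 mm above the slot's floor.
- slot_front (a point): Middle of the front edge of the slot's floor, 55 mm above the table; same axes as the organiser, +x points into the slot. The slot's back wall is 180 mm further in. With the tray home its lip touches the back wall; about 36 mm of its pan and the handle stay outside, the handle bar 81 mm in front of this point.
- giftbox: Open divided gift box, fixed on the table, 208 mm (x) by 140 mm (y) outside, 42 mm high, walls, dividers and floor 4 mm. Origin: centre of its underside. Two full-height dividers across x and one across y make six pockets, each 64 by 64 mm, with centres at x = -68, 0, +68 mm and y = -34, +34 mm in the box's frame.
- brush_cup: Bystander: white cup, 72 mm across and 85 mm high, with brushes in it, up to 170 mm high. Not to be disturbed. Origin: centre of the underside.
- candle: Bystander: pillar candle, 66 mm across, 75 mm high. Not to be disturbed. Origin: centre of the underside.
- ribbon_spool: Bystander: spool of ribbon, 64 mm across, 42 mm high. Not to be disturbed. Origin: centre of the underside.
- bauble1: Plain glass bauble, a ball 52 mm across cut in flat facets, with a brass cap (13 mm across, standing up 5 mm), 20 g. Origin: centre of the ball. Rests on a facet in the tray at the start. There are 3 to 6 of them.
- bauble2: Plain glass bauble, a ball 52 mm across cut in flat facets, with a brass cap (13 mm across, standing up 5 mm), 20 g. Origin: centre of the ball. Rests on a facet in the tray at the start. There are 3 to 6 of them.
- bauble3: Plain glass bauble, a ball 52 mm across cut in flat facets, with a brass cap (13 mm across, standing up 5 mm), 20 g. Origin: centre of the ball. Rests on a facet in the tray at the start. There are 3 to 6 of them.
- bauble4: Plain glass bauble, a ball 52 mm across cut in flat facets, with a brass cap (13 mm across, standing up 5 mm), 20 g. Origin: centre of the ball. Rests on a facet in the tray at the start. There are 3 to 6 of them.
- bauble5: Plain glass bauble, a ball 52 mm across cut in flat facets, with a brass cap (13 mm across, standing up 5 mm), 20 g. Origin: centre of the ball. Rests on a facet in the tray at the start. There are 3 to 6 of them.
- bauble6: Plain glass bauble, a ball 52 mm across cut in flat facets, with a brass cap (13 mm across, standing up 5 mm), 20 g. Origin: centre of the ball. Rests on a facet in the tray at the start. There are 3 to 6 of them.
- bauble7: Stray bauble of the same kind and size as those in the tray, lying on the cloth between the carton and the organiser, resting on a facet. Origin: centre of the ball, 25 mm above the cloth. There are 1 or 2 strays.
- bauble8: Stray bauble of the same kind and size as those in the tray, lying on the cloth between the carton and the organiser, resting on a facet. Origin: centre of the ball, 25 mm above the cloth. There are 1 or 2 strays.
- bell1: Painted wooden bell, 70 g, standing upright on a sheet of brown paper on the table. Origin: centre of its underside, z along its axis to the top. Base 52 mm across (12 mm high), narrowing dome up to 41 mm, then a straight round neck 20 mm across from 41 to 72 mm height, by which it is picked up. There are 3 or 4 of them.
- bell2: Painted wooden bell, 70 g, standing upright on a sheet of brown paper on the table. Origin: centre of its underside, z along its axis to the top. Base 52 mm across (12 mm high), narrowing dome up to 41 mm, then a straight round neck 20 mm across from 41 to 72 mm height, by which it is picked up. There are 3 or 4 of them.
- bell3: Painted wooden bell, 70 g, standing upright on a sheet of brown paper on the table. Origin: centre of its underside, z along its axis to the top. Base 52 mm across (12 mm high), narrowing dome up to 41 mm, then a straight round neck 20 mm across from 41 to 72 mm height, by which it is picked up. There are 3 or 4 of them.
- bell4: Painted wooden bell, 70 g, standing upright on a sheet of brown paper on the table. Origin: centre of its underside, z along its axis to the top. Base 52 mm across (12 mm high), narrowing dome up to 41 mm, then a straight round neck 20 mm across from 41 to 72 mm height, by which it is picked up. There are 3 or 4 of them.

How it is judged:
On the way, in this order (a step that is already met when the one before it is completed fails the run):
1. the tray is tipped over the carton (more than 23 degrees, its lip over the carton) (x of tray_lip in the frame of carton between -0.125 and 0.125 m and y of tray_lip in the frame of carton between -0.125 and 0.125 m and z of tray_lip in the frame of carton between 0 and 0.25 m and angle between tray's own z axis and vertical above 0.4 rad), for 0.1 s.
2. all the baubles that were in the tray are at rest in the carton (x of bauble1 in the frame of carton between -0.105 and 0.105 m and y of bauble1 in the frame of carton between -0.105 and 0.105 m and z of bauble1 in the frame of carton between 0 and 0.09 m and linear speed of each of bauble1, bauble2, bauble3, bauble4, bauble5, bauble6 below 0.08 m/s and x of bauble2 in the frame of carton between -0.105 and 0.105 m and y of bauble2 in the frame of carton between -0.105 and 0.105 m and z of bauble2 in the frame of carton between 0 and 0.09 m and x of bauble3 in the frame of carton between -0.105 and 0.105 m and y of bauble3 in the frame of carton between -0.105 and 0.105 m and z of bauble3 in the frame of carton between 0 and 0.09 m and x of bauble4 in the frame of carton between -0.105 and 0.105 m and y of bauble4 in the frame of carton between -0.105 and 0.105 m and z of bauble4 in the frame of carton between 0 and 0.09 m and x of bauble5 in the frame of carton between -0.105 and 0.105 m and y of bauble5 in the frame of carton between -0.105 and 0.105 m and z of bauble5 in the frame of carton between 0 and 0.09 m and x of bauble6 in the frame of carton between -0.105 and 0.105 m and y of bauble6 in the frame of carton between -0.105 and 0.105 m and z of bauble6 in the frame of carton between 0 and 0.09 m), for 0.2 s.
3. the tray is fully home in the organiser's slot, lip first (x of tray_lip in the frame of slot_front between 0.168 and 0.19 m and y of tray_lip in the frame of slot_front between -0.02 and 0.02 m and z of tray_lip in the frame of slot_front between 0.005 and 0.03 m and angle between tray's own z axis and vertical below 0.08 rad and angle between the x axis of tray and the x axis of organiser, either way round below 0.12 rad and linear speed of tray below 0.03 m/s), for 0.2 s.
At the end, for the whole second after the job is handed in: All baubles, strays included, at rest inside the carton (centres below 90 mm and within its walls); the tray at rest and level in the organiser's slot with its lip within 12 mm of the back wall; every bell upright (within 0.15 rad) and at rest on the floor of a pocket of the gift box (all of step 2 and all of step 3 and x of bauble7 in the frame of carton between -0.105 and 0.105 m and y of bauble7 in the frame of carton between -0.105 and 0.105 m and z of bauble7 in the frame of carton between 0 and 0.09 m and linear speed of each of bauble7, bauble8 below 0.08 m/s and x of bauble8 in the frame of carton between -0.105 and 0.105 m and y of bauble8 in the frame of carton between -0.105 and 0.105 m and z of bauble8 in the frame of carton between 0 and 0.09 m and x of bell1 in the frame of giftbox between -0.104 and 0.104 m and y of bell1 in the frame of giftbox between -0.07 and 0.07 m and z of bell1 in the frame of giftbox between -0.002 and 0.01 m and angle between each of bell1, bell2, bell3, bell4's own z axis and vertical below 0.15 rad and linear speed of each of bell1, bell2, bell3, bell4 below 0.05 m/s and x of bell2 in the frame of giftbox between -0.104 and 0.104 m and y of bell2 in the frame of giftbox between -0.07 and 0.07 m and z of bell2 in the frame of giftbox between -0.002 and 0.01 m and x of bell3 in the frame of giftbox between -0.104 and 0.104 m and y of bell3 in the frame of giftbox between -0.07 and 0.07 m and z of bell3 in the frame of giftbox between -0.002 and 0.01 m and x of bell4 in the frame of giftbox between -0.104 and 0.104 m and y of bell4 in the frame of giftbox between -0.07 and 0.07 m and z of bell4 in the frame of giftbox between -0.002 and 0.01 m); the robot touches nothing.
It fails at once if the brush cup is disturbed (distance of brush_cup from where it was at the start of the episode above 0.03 m).
It fails at once if the candle is disturbed (distance of candle from where it was at the start of the episode above 0.03 m).
It fails at once if the ribbon spool is disturbed (distance of ribbon_spool from where it was at the start of the episode above 0.03 m).
Of bauble1, bauble2, bauble3, bauble4, bauble5, bauble6 only 3 to 6 are there at a start; the rules pass over those that are not, and their reading is None.
Of bauble7, bauble8 only 1 to 2 are there at a start; the rules pass over those that are not, and their reading is None.
Of bell1, bell2, bell3, bell4 only 3 to 4 are there at a start; the rules pass over those that are not, and their reading is None.
At some moment in a run one of bell1, bell2, bell3, bell4 may be knocked a few centimetres aside while the robot is not near it.
It also fails if it takes over 192 s, if anything falls off the work surface, if the arm or the gripper's body presses on something with over 40 N, if the wrist force passes 120 N, or if a joint passes its speed limit or range.

## Working session

There is one attempt and no reset: what is moved stays moved. The work goes in short steps, each a Python script; the robot and the scene stay as the last script left them, time stands still between calls to the robot, and variables do not carry over. Pictures are saved under pics/ and viewed, at most 14 in all, crops included, and the job is handed in when it is done.

```bash
mkdir -p pics
python3 - <<'E'
from bench import r
import cv2
for n in ("scene","top"):
    cv2.imwrite(f"pics/{n}0.png", r.grab_frame(n)[:,:,::-1]); p=r.camera_params(n); print(n,p)
print(r.current_time_s(), r.current_ee_rot())
E
```

```text
scene {'fov_y': 53.02657296927602, 'cx': 321.8294827017108, 'cy': 199.22451925763355, 'D': array([-0.05766302,  0.        ,  0.        ,  0.        ,  0.        ]), 'R': array([[ 0.3770415 ,  0.92619225,  0.00276094],
       [ 0.65513003, -0.26458585, -0.70767152],
       [-0.65470937,  0.2686303 , -0.7065362 ]]), 't': array([-0.19435289, -0.33556364,  1.40381705])}
top {'fov_y': 52.14809431555104, 'cx': 323.95648216961314, 'cy': 201.4240031865329, 'D': array([-0.09162679,  0.        ,  0.        ,  0.        ,  0.        ]), 'R': array([[ 0.01961567, -0.99970603,  0.01425048],
       [-0.99333556, -0.02110586, -0.11330937],
       [ 0.11357683, -0.01193287, -0.99345755]]), 't': array([-0.02978566,  0.57785426,  1.25222073])}
0.1 [-8.80070241e-04  9.80281715e-01  1.97603046e-01 -1.40866256e-04]
```

View pics/top0.png

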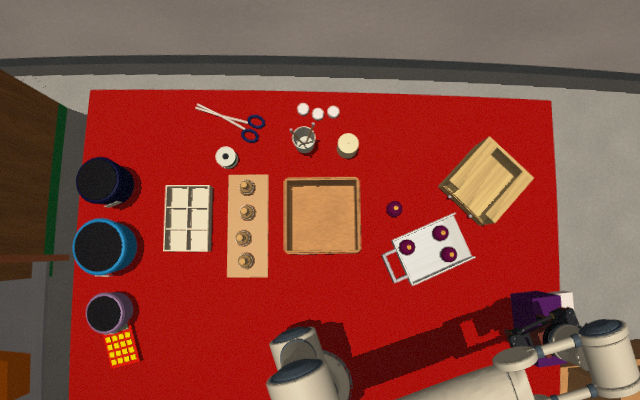

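View pics/scene0.png

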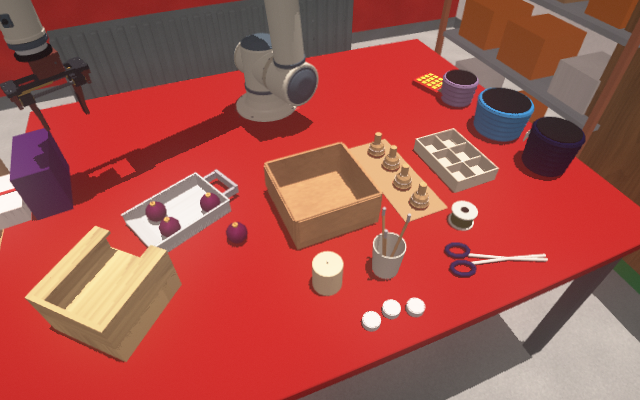

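The top view shows the carton at about (322,215) and the tray at (430,250), with its handle to the left at (395,265). The tray holds 3 baubles and there is 1 stray at (394,209). The organiser is at (487,180) with its opening to the lower left, 4 bells stand along column 245, and the gift box is at (188,218). I'll enlarge parts of it for precise pixels.

```bash
cat > h.py <<'E'
from bench import r
import numpy as np, cv2
from scipy.spatial.transform import Rotation as Ro
def cam(n):
    p=r.camera_params(n); f=200/np.tan(np.radians(p["fov_y"])/2)
    return np.array([[f,0,p["cx"]],[0,f,p["cy"]],[0,0,1]]),p["D"],np.array(p["R"]),np.array(p["t"])
def unproj(n,px,z,c=None):
    K,D,R,t=c or cam(n); z=np.broadcast_to(z,(len(px),))
    u=cv2.undistortPoints(np.array(px,float).reshape(-1,1,2),K,D).reshape(-1,2)
    d=np.c_[u,np.ones(len(u))]@R; o=-R.T@t
    return o+d*((z-o[2])/d[:,2])[:,None]
def proj(n,X,c=None):
    K,D,R,t=c or cam(n)
    return cv2.projectPoints(np.array(X,float).reshape(-1,1,3),cv2.Rodrigues(R)[0],t,K,D)[0].reshape(-1,2)
E
python3 - <<'E'
import cv2
a=cv2.imread("pics/top0.png")
def crop(x0,y0,w,h,s,n):
    c=cv2.resize(a[y0:y0+h,x0:x0+w],None,fx=s,fy=s,interpolation=cv2.INTER_CUBIC)
    for x in range(0,w,20):
        cv2.line(c,(x*s,0),(x*s,6),(255,255,255),1); cv2.putText(c,str(x+x0),(x*s+2,16),0,.35,(255,255,255),1)
    for y in range(0,h,20):
        cv2.line(c,(0,y*s),(6,y*s),(255,255,255),1); cv2.putText(c,str(y+y0),(8,y*s+4),0,.35,(255,255,255),1)
    cv2.imwrite(n,c)
crop(380,130,160,160*3//4+40,5 if 0 else 3,"pics/c1.png")
crop(380,130,160,118,5,"pics/c1.png"); crop(375,200,110,90,6,"pics/c2.png"); crop(155,165,210,120,3,"pics/c3.png")
E
```

```text
(no output)
```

View pics/c1.png

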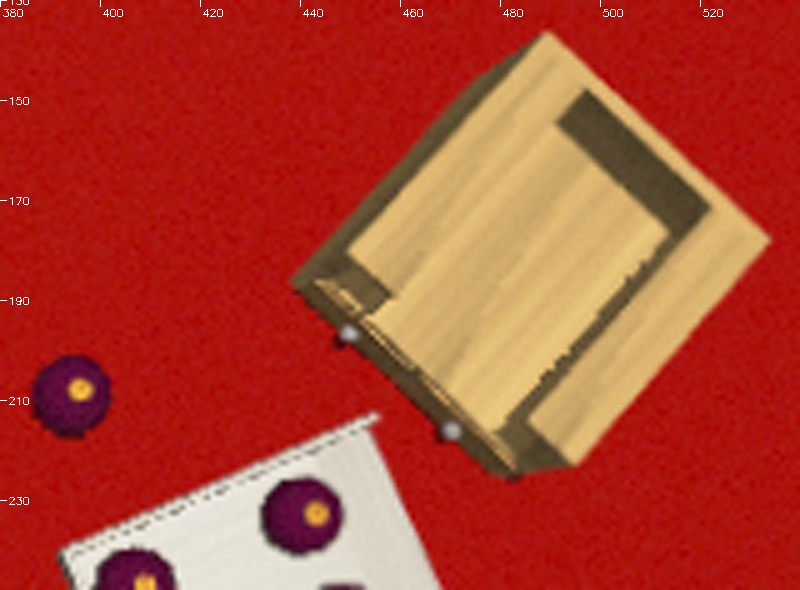

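View pics/c2.png

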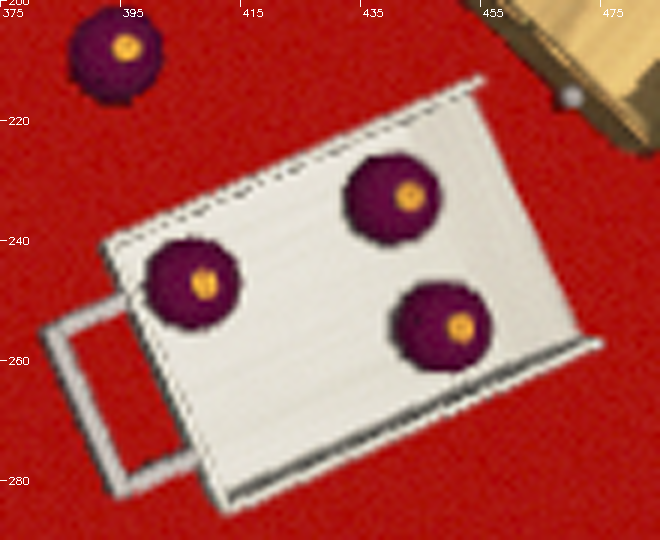

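View pics/c3.png

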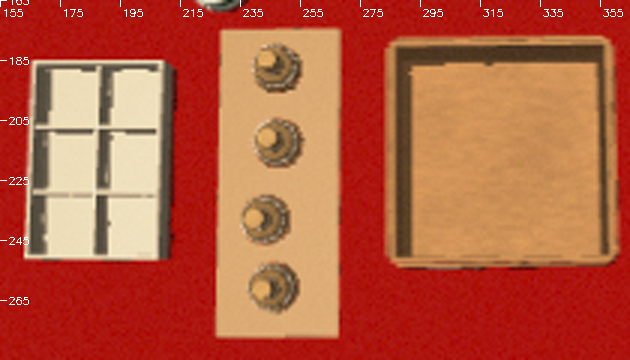

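```bash
cat > m.py <<'E'
from h import *
from scipy.optimize import least_squares
C=cam("top"); o=-C[2].T@C[3]; print("cam",o.round(3))
def q(x0,y0,s,L): return [((x+.5)/s-.5+x0,(y+.5)/s-.5+y0) for x,y in L]
def fit(name,px,P,g):
    P=np.array(P,float); W=unproj("top",px,P[:,2],C)[:,:2]
    def res(v):
        c,s=np.cos(v[2]),np.sin(v[2]); return (P[:,:2]@np.array([[c,s],[-s,c]])+v[:2]-W).ravel()
    f=least_squares(res,g); print(name,f.x.round(4),"res mm",(f.fun.reshape(-1,2)*1e3).round(1).tolist()); return f.x
fit("org",q(380,130,5,[(347,250),(577,465),(771,240),(547,32)]),[(0,.093,.122),(0,-.093,.122),(.19,-.093,.122),(.19,.093,.122)],[.6,-.3,-.8])
fit("tray",q(375,200,6,[(103,242),(226,512),(42,332),(118,496)]),[(-.09,.075,.04),(-.09,-.075,.04),(-.140,.05,.042),(-.140,-.05,.042)],[.5,-.2,-1.2])
print("side tips",unproj("top",q(375,200,6,[(483,80),(600,344),(470,95),(580,335)]),.04,C).round(4).tolist())
fit("carton",q(155,165,3,[(387,40),(612,38),(617,264),(388,264)]),[(.11,.11,.1),(.11,-.11,.1),(-.11,-.11,.1),(-.11,.11,.1)],[.5,0,0])
fit("gift",q(155,165,3,[(34,61),(164,61),(158,258),(25,258)]),[(.104,.07,.042),(.104,-.07,.042),(-.104,-.07,.042),(-.104,.07,.042)],[.5,0.3,0])
print("belltop",unproj("top",q(155,165,3,[(268,60),(267,136),(257,219),(262,289)]),.072,C).round(4).tolist())
print("bellbase",unproj("top",q(155,165,3,[(276,67),(277,142),(266,219),(274,288)]),.01,C).round(4).tolist())
print("stray",unproj("top",q(380,130,5,[(71,395)]),.025,C).round(4).tolist(), "cup etc",unproj("top",[(304,140),(348,146),(227,157)],[.085,.075,.042],C).round(3).tolist())
E
python3 m.py
```

```text
cam [ 0.432 -0.003  1.31 ]
org [ 0.5779 -0.4577 -0.7414] res mm [[-0.9, -0.4], [-0.5, 0.8], [0.4, 0.1], [0.9, -0.5]]
tray [ 0.4316 -0.3456 -1.1329] res mm [[-0.2, -1.1], [1.8, -0.0], [2.9, 1.8], [-4.5, -0.7]]
side tips [[0.5498, -0.4333, 0.04], [0.4122, -0.4944, 0.04], [0.5417, -0.4261, 0.04], [0.4168, -0.4837, 0.04]]
carton [ 0.5305 -0.0113  0.0294] res mm [[-1.6, -3.1], [-2.1, 2.1], [2.8, 2.9], [0.8, -1.9]]
gift [0.5174 0.4117 0.0188] res mm [[1.0, 0.7], [1.0, -0.2], [-1.6, -0.3], [-0.4, -0.2]]
belltop [[0.6204, 0.2286, 0.072], [0.5424, 0.2263, 0.072], [0.4583, 0.2331, 0.072], [0.3884, 0.2254, 0.072]]
bellbase [[0.6224, 0.2312, 0.01], [0.5418, 0.2269, 0.01], [0.4598, 0.2353, 0.01], [0.3875, 0.2242, 0.01]]
stray [[0.5611, -0.2402, 0.025]] cup etc [[0.761, 0.048, 0.085], [0.748, -0.089, 0.075], [0.713, 0.292, 0.042]]
```

```bash
cat >> h.py <<'E'
TCP_BACK=.019
def quat(R): x=Ro.from_matrix(R).as_quat(); return x[[3,0,1,2]]
def tool(psi,t=0,s=1):
    """tool rotation holding a tray (yaw psi, nose-down tilt t), closing line along tray x"""
    T=Ro.from_euler('z',psi).as_matrix()@Ro.from_euler('y',t).as_matrix()
    y=s*T[:,0]; z=-T[:,2]; return T,np.c_[np.cross(y,z),y,z]
def hold(handle,psi,t=0,s=1):
    """TCP pose with the handle point between the pads"""
    T,R=tool(psi,t,s); return np.array(handle)+TCP_BACK*R[:,2],quat(R)
def pour(lip,psi,t,s=1):
    T,_=tool(psi,t,s); return hold(np.array(lip)+T@[-.261,0,.011],psi,t,s)
def slot(d,up=0.,t=0.,s=1,org=(.5779,-.4577,-.7414)):
    """handle d behind its home place; tray underside 'up' above the slot floor"""
    c=np.array([np.cos(org[2]),np.sin(org[2]),0]); return hold(np.array([org[0],org[1],.055+.028+up])-c*(.081+d),org[2],t,s)
E
python3 - <<'E'
from h import *
np.set_printoptions(precision=2,suppress=True)
hd=np.array([.4316,-.3456])-.135*np.array([np.cos(-1.133),np.sin(-1.133)]); print(hd)
for s in (1,-1):
    for n,z in(("grasp",.028),("lift",.25)): print(s,n,r.solve_ik(*hold([*hd,z],-1.133,0,s)))
    print("slot",[r.solve_ik(*slot(d,.01,0,s)) for d in(.24,0)])
    for deg in range(-180,180,30):
        psi=np.radians(deg); lip=np.array([.53,-.01,.14])-.03*np.array([np.cos(psi),np.sin(psi),0])
        J=[r.solve_ik(*pour(lip+[0,0,dz],psi,t,s)) for t,dz in((0,.1),(.45,.03),(.8,0),(.95,0))]
        if all(j is not None for j in J): print(s,deg,J)
E
```

```text
[ 0.37 -0.22]
1 grasp [-0.62 -0.3   1.98 -0.    1.47  0.52]
1 lift [-0.62 -0.35  1.62 -0.    1.87  0.52]
slot [array([-0.7 , -0.4 ,  1.94, -0.  ,  1.61,  0.05]), array([-0.71,  0.26,  1.3 , -0.  ,  1.58,  0.03])]
1 -120 [array([ 0.3 ,  0.43,  0.81, -0.  ,  1.89,  2.39]), array([0.1 , 0.08, 1.21, 0.36, 1.58, 2.24]), array([-0.14, -0.14,  1.47,  0.73,  1.48,  2.01]), array([-0.26, -0.21,  1.55,  0.91,  1.49,  1.91])]
1 -90 [array([ 0.43,  0.09,  1.21, -0.  ,  1.84,  2.  ]), array([ 0.14, -0.06,  1.35,  0.45,  1.77,  1.82]), array([-0.14, -0.09,  1.43,  0.83,  1.84,  1.64]), array([-0.26, -0.07,  1.43,  0.98,  1.9 ,  1.6 ])]
1 -60 [array([ 0.49, -0.3 ,  1.58, -0.  ,  1.86,  1.53]), array([ 0.12, -0.23,  1.5 ,  0.46,  2.01,  1.33]), array([-0.13, -0.05,  1.39,  0.78,  2.2 ,  1.26]), array([-0.22,  0.05,  1.31,  0.92,  2.29,  1.28])]
1 -30 [array([ 0.34, -0.71,  1.85, -0.  ,  1.99,  0.87]), array([ 0.03, -0.36,  1.61,  0.3 ,  2.26,  0.71]), array([-0.11, -0.02,  1.36,  0.5 ,  2.5 ,  0.71]), array([-0.15,  0.13,  1.23,  0.63,  2.61,  0.79])]
1 30 [array([-0.62, -0.68,  1.84, -0.  ,  1.98, 
[... 2535 characters left out ...]
2.09,  1.75]), array([ 0.07,  0.04,  1.32, -0.96,  2.17,  1.75])]
-1 90 [array([-0.57,  0.12,  1.18, -0.  ,  1.84,  1.  ]), array([-0.3 , -0.05,  1.34, -0.43,  1.7 ,  1.18]), array([-0.02, -0.1 ,  1.43, -0.81,  1.72,  1.39]), array([ 0.1 , -0.08,  1.44, -0.97,  1.77,  1.45])]
-1 120 [array([-0.42,  0.46,  0.78, -0.  ,  1.9 ,  0.63]), array([-0.24,  0.09,  1.2 , -0.32,  1.53,  0.76]), array([-0.03, -0.14,  1.47, -0.67,  1.37,  1.  ]), array([ 0.08, -0.22,  1.56, -0.85,  1.36,  1.12])]
-1 150 [array([-0.24,  0.73,  0.4 , -0.  ,  2.01,  0.28]), array([-0.16,  0.19,  1.09, -0.16,  1.44,  0.35]), array([-0.05, -0.18,  1.5 , -0.37,  1.1 ,  0.51]), array([ 0.01, -0.32,  1.65, -0.51,  1.  ,  0.63])]
```

Run:
```python
from h import *
hd=[.3744,-.2233]; psi=-1.133
r.gripper_to(.042)
p,q=hold([*hd,.13],psi); r.reach(p,q)
print(r.current_time_s())
p,q=hold([*hd,.0285],psi); r.servo_line(p,velocity=.1)
print("F",r.current_wrist_force())
r.gripper_to(0,f_grip=60); print("w",r.current_width(),r.current_gripper_force())
p,_=hold([*hd,.06],psi); r.servo_line(p,velocity=.06)
p,q=hold([*hd,.10],psi,-.1); r.servo_line(p,frame=q,velocity=.08)
print(r.current_time_s(),r.current_width(),r.current_wrist_force(),r.current_moment())
a=r.grab_frame("scene")[120:300,60:330,::-1]
cv2.imwrite("pics/l1.png",cv2.resize(a,None,fx=2.5,fy=2.5))
```

```text
2.35
F [ 0.21337673 -0.94353577  0.02783632]
w 0.009660974800805184 59.9955815076828
5.45 0.009645582099689314 [-0.80806016 -0.31575813 -2.02730241] [ 0.35872166  0.20561239 -0.04619049]
```

View pics/l1.png

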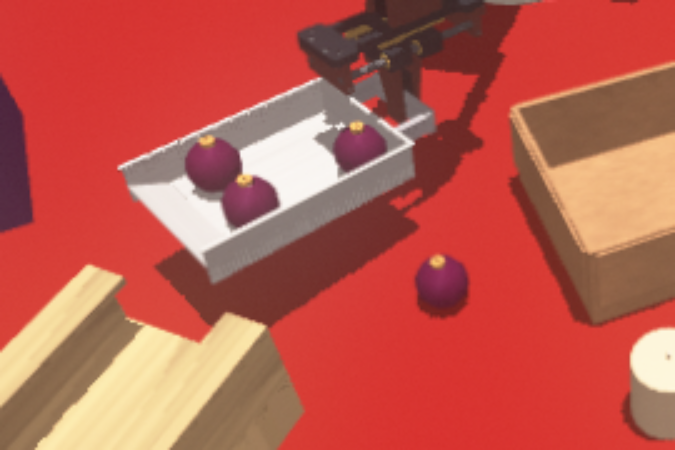

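The tray is gripped level with all 3 baubles still in it. Next I carry it over and pour.

Run:
```python
from h import *
p,q=hold([.3744,-.2233,.26],-1.133,-.1); r.servo_line(p,frame=q,velocity=.12)
psi=-np.pi/2+.03; lip0=np.array([.531,.03,.115])
p,q=pour(lip0+[0,0,.15],psi,-.1); r.servo_line(p,frame=q,velocity=.16)
print(r.current_time_s(),r.current_wrist_force())
for t,dz in((.25,.07),(.5,.03),(.65,.01),(.8,0),(.92,0)):
    p,q=pour(lip0+[0,0,dz],psi,t); r.servo_line(p,frame=q,velocity=.1)
r.dwell(.8)
print(r.current_time_s(),r.current_wrist_force(),r.current_width())
a=r.grab_frame("scene")[60:300,160:460,::-1]
cv2.imwrite("pics/p1.png",cv2.resize(a,None,fx=2,fy=2))
```

```text
10.475 [-0.42556315 -0.51175254 -2.58499188]
13.5667 [-0.27191974 -0.56302456 -2.02815338] 0.009666714631148904
```

View pics/p1.png

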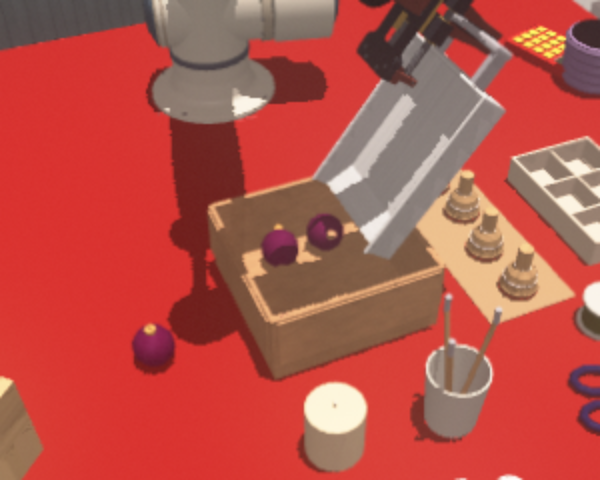

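The wrist force dropped by 0.56 N, which is about three 20 g baubles, so the tray is empty. Next I level it and go to a pose in front of the slot.

Run:
```python
from h import *
psi=-np.pi/2+.03; lip0=np.array([.531,.03,.115])
for t,dz in((.5,.06),(0,.15)):
    p,q=pour(lip0+[0,0,dz],psi,t); r.servo_line(p,frame=q,velocity=.2)
p,q=slot(.24,.11); r.servo_line(p,frame=q,velocity=.25)
p,q=slot(.24,.012); r.servo_line(p,frame=q,velocity=.15)
print(r.current_time_s(),r.current_wrist_force(),r.current_width(),p,r.current_eef_pos())
# predicted tray points
T,_=tool(-.7414); h=np.array(r.current_eef_pos())-[0,0,-TCP_BACK]
P=[h+T@(np.array(v)-[-.135,0,.028]) for v in([.126,.07,.017],[.126,-.07,.017],[-.09,.075,.04],[-.09,-.075,.04],[-.135,0,.042])]
for n,(x,y,w,hh),s in(("top",(360,130,180,140),4),("scene",(20,120,220,240),2)):
    a=r.grab_frame(n); full=a[:,:,::-1].copy(); cv2.imwrite(f"pics/full_{n}1.png",full)
    c=cv2.resize(full[y:y+hh,x:x+w],None,fx=s,fy=s,interpolation=cv2.INTER_CUBIC)
    for u in proj(n,P): cv2.drawMarker(c,tuple(int(k) for k in ((u+.5-[x,y])*s-.5).round()),(0,255,0),0,12,1)
    cv2.imwrite(f"pics/s_{n}.png",c)
a=cv2.imread("pics/s_top.png");b=cv2.imread("pics/s_scene.png")
m=np.zeros((560,a.shape[1]+0,3),np.uint8); m[:a.shape[0],:a.shape[1]]=a; cv2.imwrite("pics/s_top.png",m)
```

```text
18.0583 [ 0.51751278  0.77558929 -1.63866144] 0.009660688323586538 [ 0.34115485 -0.24092192  0.076     ] [ 0.34163267 -0.24117337  0.07701781]
```

View pics/s_top.png

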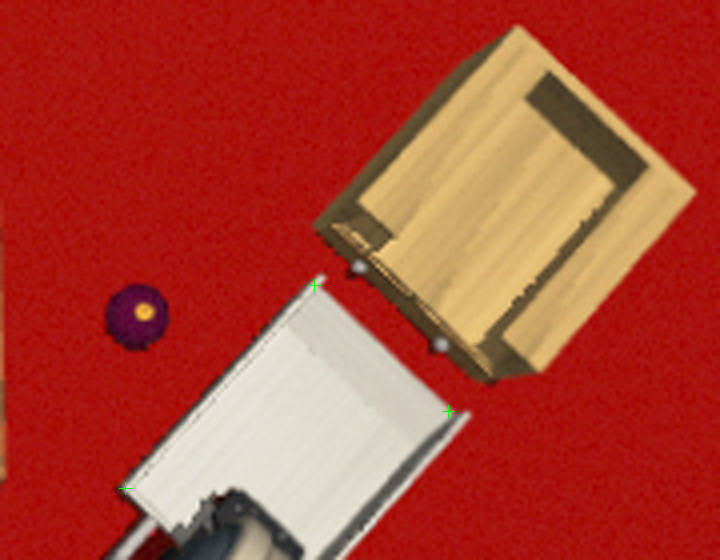

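View pics/s_scene.png

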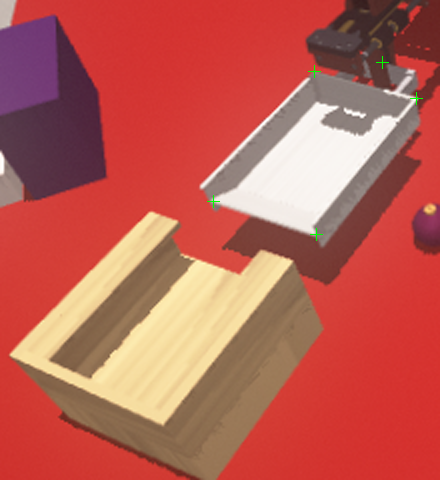

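The predicted points match the picture, so there is hardly any sag and the alignment is good. I'll insert it while watching the wrist force.

Run:
```python
from h import *
T,_=tool(-.7414); f0=np.array(r.current_wrist_force())
for d in (.18,.14,.10,.07,.05,.03,.02,.012,.006,.002):
    p,q=slot(d,.010 if d>.03 else .006,-.015); r.servo_line(p,frame=q,velocity=.1)
    f=(np.array(r.current_wrist_force())-f0)@T; print(d,f.round(1),(np.array(r.current_eef_pos())-p).round(4))
    if abs(f[0])>12 or abs(f[1])>12: print("stop");break
```

```text
0.18 [-0.1 -0.2 -0.2] [-0.0002  0.0002 -0.0001]
0.14 [-0.4 -0.1 -0.3] [-0.0004  0.0003 -0.0001]
0.1 [-0.3  0.2  0.4] [-0.0004  0.0004 -0.0002]
0.07 [-0.1 -1.   0.5] [-0.0004  0.0004 -0.0002]
0.05 [-0.6 -0.7  0.7] [-0.0004  0.0003 -0.0002]
0.03 [ 0.5 -0.6  0.4] [-0.0005  0.0004 -0.0004]
0.02 [-0.6 -0.8  0.6] [-0.0002  0.0002  0.0001]
0.012 [-0.9 -0.4  0.7] [-0.0002  0.0002 -0.    ]
0.006 [ 1.2 -0.4 -0. ] [-0.0001  0.     -0.    ]
0.002 [-3.3 -0.8  1. ] [-0.0003  0.0004 -0.0003]
```

Run:
```python
from h import *
T,_=tool(-.7414); f0=np.array(r.current_wrist_force())
p,q=slot(.002,.002,0); r.servo_line(p,frame=q,velocity=.05)
print(((np.array(r.current_wrist_force())-f0)@T).round(1))
r.gripper_to(.042); 
p,_=slot(.002,.08); r.servo_line(p,velocity=.2)
# push: shut fingers behind the bar
r.gripper_to(0)
p,_=slot(.045,.08); r.servo_line(p,velocity=.2)
p,_=slot(.045,.006); r.servo_line(p,velocity=.15)
f0=np.array(r.current_wrist_force())
for d in (.03,.025,.022,.020,.018,.016,.014,.012,.010):
    p,_=slot(d,.006); r.servo_line(p,velocity=.05); f=(np.array(r.current_wrist_force())-f0)@T
    print(d,f.round(1))
    if f[0]<-6: break
p,_=slot(.045,.006); r.servo_line(p,velocity=.15)
p,_=slot(.045,.15); r.servo_line(p,velocity=.25)
print(r.current_time_s())
j=r.current_joints(); r.set_joints([0.3]+list(j[1:]))  # out of the way of the cameras
c1=r.grab_frame("top"); cv2.imwrite("pics/full_top2.png",c1[:,:,::-1])
a=cv2.resize(c1[125:295,150:550,::-1],None,fx=2,fy=2,interpolation=cv2.INTER_CUBIC); cv2.imwrite("pics/t2.png",a)
```

```text
[ 0.3  0.8 -0.2]
0.03 [-0.5 -0.2 -1.1]
0.025 [-1.2  1.2  0.2]
0.022 [-0.6  1.1 -0. ]
0.02 [ 0.3  1.1 -0.3]
0.018 [ 0.4  0.9 -1.2]
0.016 [-5.7  1.1  1.6]
0.014 [-14.8  -0.1   6.1]
28.4417
```

View pics/t2.png

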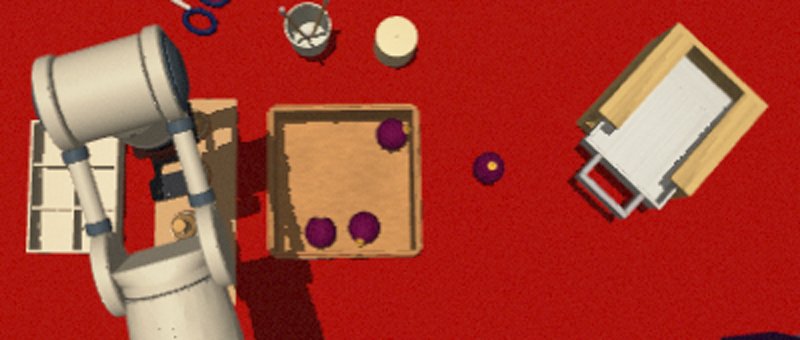

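The tray is home and 3 baubles are in the carton. The stray is unmoved at (394,209), so I pick it up next.

Run:
```python
from h import *
x,y=.5611,-.2402
_,R=tool(-.74); q=quat(R)
r.gripper_to(.08)
r.reach([x,y,.12],q); r.servo_line([x,y,.010],velocity=.12)
r.gripper_to(0,f_grip=12); print("w",r.current_width(),r.current_gripper_force())
r.servo_line([x,y,.19],velocity=.2); print(r.current_width())
r.servo_line([.53,-.01,.19],velocity=.25); print(r.current_width())
r.servo_line([.53,-.01,.08],velocity=.15); r.gripper_to(.075)
r.servo_line([.53,-.01,.2],velocity=.25)
r.reach([.45,-.2,.25],q)
r.dwell(.3)
print(r.current_time_s())
c1=r.grab_frame("top"); cv2.imwrite("pics/full_top3.png",c1[:,:,::-1])
a=cv2.resize(c1[165:285,155:365,::-1],None,fx=3,fy=3,interpolation=cv2.INTER_CUBIC); cv2.imwrite("pics/t3.png",a)
```

```text
w 0.04998773479065835 12.000048228073865
0.049814925216948844
0.04991613344344653
40.625
```

View pics/t3.png

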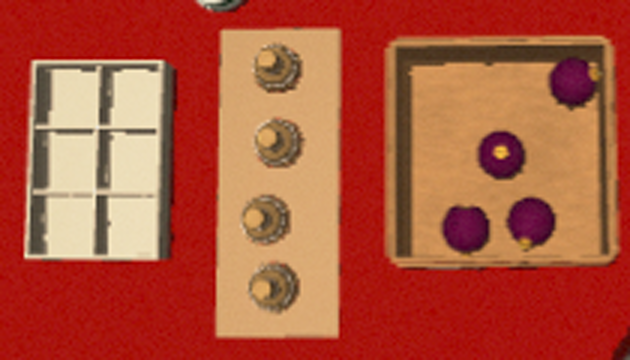

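All 4 baubles are in the carton and the bells haven't moved. Next I place the bells, checking before each pick that none has been knocked.

```bash
cat > bells.py <<'E'
from h import *
import sys
q=quat(tool(np.pi/2)[1]); G=(.5174,.4117,.0188)
B={1:(.621,.230),2:(.542,.2265),3:(.459,.234),4:(.388,.225)}
PK={1:(.068,.034),2:(0,-.034),3:(-.068,.034),4:(-.068,-.034)}
def pocket(p):
    c,s=np.cos(G[2]),np.sin(G[2]); return np.array([G[0]+c*p[0]-s*p[1],G[1]+s*p[0]+c*p[1]])
def look(n):
    r.reach([.45,-.2,.25],q); r.dwell(.2); a=r.grab_frame("top")[:,:,::-1].copy(); cv2.imwrite(f"pics/bell_{n}.png",a); return a
def changed(a,ref,left):
    return {b:float(np.abs(a[v-11:v+11,u-11:u+11].astype(int)-ref[v-11:v+11,u-11:u+11]).mean().round(1))
      for b in left for u,v in [proj("top",[[*B[b],.035]])[0].round().astype(int)]}
def move(b,z=.043):
    x,y=B[b]; g=pocket(PK[b])
    r.gripper_to(.05); r.reach([x,y,.15],q); r.servo_line([x,y,z],velocity=.12)
    r.gripper_to(0,f_grip=25); w=r.current_width()
    if not .015<w<.025: print("bad grasp",b,w); r.gripper_to(.05); r.servo_line([x,y,.17],velocity=.2); return False
    r.servo_line([x,y,.165],velocity=.2); r.servo_line([*g,.165],velocity=.25)
    f0=r.current_wrist_force()[2]; r.servo_line([*g,.07],velocity=.15); r.servo_line([*g,z+.005],velocity=.06)
    print(b,"w",round(w,4),r.current_width(),"dFz",round(r.current_wrist_force()[2]-f0,1))
    r.gripper_to(.045); r.servo_line([*g,.17],velocity=.2); return True
E
python3 - <<'E'
from bells import *
ref=cv2.imread("pics/full_top3.png"); left=[1,2,3,4]
for b in (4,3,2,1):
    a=look(f"pre{b}"); d=changed(a,ref,left); print(b,d,r.current_time_s())
    if max(d.values())>12: print("changed");break
    if not move(b): break
    left.remove(b)
a=look("end1"); print(r.current_time_s())
cv2.imwrite("pics/e1.png",cv2.resize(a[165:285,155:365],None,fx=3,fy=3,interpolation=cv2.INTER_CUBIC))
E
```

```text
4 {1: 17.2, 2: 33.7, 3: 1.8, 4: 1.8} 42.9167
changed
43.4167
```

View pics/e1.png

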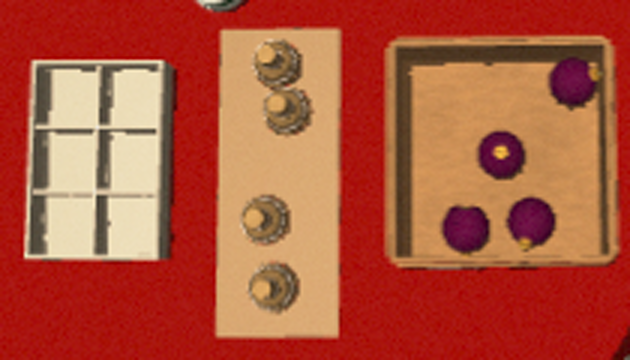

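Bell 2 was knocked next to bell 1, and both are upright: necks at about (268,62) and (280,106) in the crop. I'll locate it again by template matching.

Run:
```python
from bells import *
ref=cv2.imread("pics/full_top3.png"); a=cv2.imread("pics/bell_end1.png")
S=4; up=lambda i:cv2.resize(i,None,fx=S,fy=S,interpolation=cv2.INTER_CUBIC)
for b in (1,2):
    u,v=proj("top",[[*B[b],.035]])[0].round().astype(int)
    T=up(ref[v-9:v+10,u-9:u+10]); W=up(a[v-25:v+26,u-25:u+26])
    m=cv2.matchTemplate(W,T,cv2.TM_CCOEFF_NORMED)
    for _ in range(2):
        _,sc,_,l=cv2.minMaxLoc(m); du=np.array(l)/S-16
        w0,w1=unproj("top",[(u,v),(u+du[0],v+du[1])],.035); print(b,round(sc,3),du,(np.array(B[b])+(w1-w0)[:2]).round(4))
        cv2.rectangle(m,(l[0]-24,l[1]-24),(l[0]+24,l[1]+24),-1,-1)
```

```text
1 0.905 [ 0.  -1.5] [0.6258 0.2302]
1 0.712 [ 3.25 14.5 ] [0.5752 0.2178]
2 0.739 [  3.   -10.75] [0.5761 0.2184]
2 0.363 [-3.25 -7.25] [0.5646 0.2377]
```

```bash
sed -i 's/1:(.621,.230),2:(.542,.2265)/1:(.6255,.230),2:(.5755,.217)/' bells.py
python3 - <<'E'
from bells import *
ref=cv2.imread("pics/bell_end1.png"); left=[1,2,3,4]
for b in (4,3,2,1):
    a=look(f"pre{b}b"); d=changed(a,ref,left); print(b,d,r.current_time_s())
    if max(d.values())>12: print("changed");break
    if not move(b): break
    left.remove(b); ref=ref if b!=2 else cv2.imread("pics/bell_end1.png")
    if b==2: # bell1's patch no longer overlaps bell2
        ref=look("after2")
a=look("end2"); print(r.current_time_s())
c=r.grab_frame("scene")[:,:,::-1]
e=cv2.resize(a[125:285,150:550],None,fx=2,fy=2,interpolation=cv2.INTER_CUBIC)
e2=cv2.resize(c[110:240,260:520],None,fx=2,fy=2,interpolation=cv2.INTER_CUBIC)
m=np.zeros((580,800,3),np.uint8); m[:320]=e; m[320:580,:520]=e2; cv2.imwrite("pics/e2.png",m)
E
```

```text
4 {1: 1.9, 2: 1.9, 3: 1.7, 4: 1.7} 43.9167
4 w 0.0197 0.019323561199205336 dFz -0.1
3 {1: 1.9, 2: 2.0, 3: 1.8} 54.3167
3 w 0.0194 0.019376329877834088 dFz -0.7
2 {1: 1.8, 2: 1.9} 64.875
2 w 0.0191 0.019788504904564914 dFz 0.3
1 {1: 1.9} 75.575
1 w 0.0198 0.019663616803787417 dFz 0.0
86.325
```

View pics/e2.png

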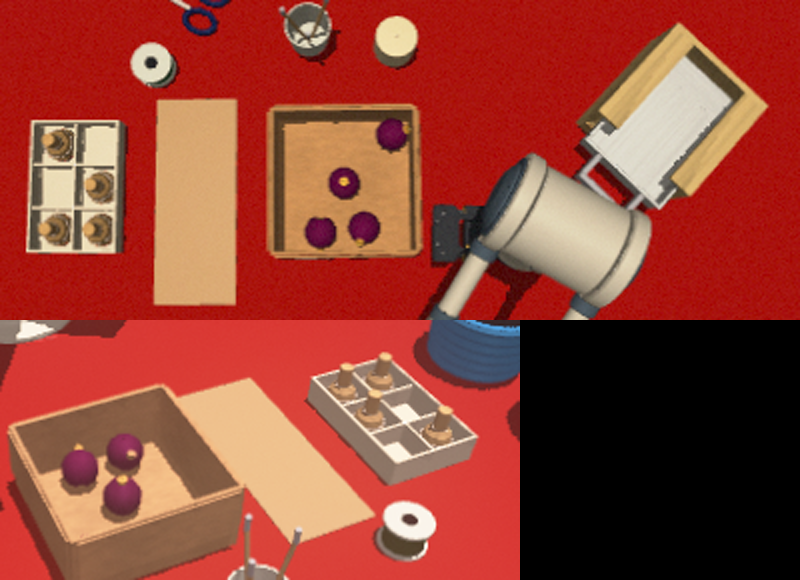

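All four bells stand in their own pockets, the four baubles are in the carton, the tray is home and the bystanders are where they were. I'm handing it in.

```bash
python3 -c "
from bench import r
r.dwell(.5); print(r.job_done())"
```

```text
the job is handed in; nothing more can be done
None
```

I handed the job in at about 87 s without seeing a verdict: all 4 baubles are in the carton, the empty tray is home in the slot, all 4 bells stand upright in separate pockets (one was knocked mid-run and re-located), and the cup, candle and spool were left in place.

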